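# Open the slide drawer and hold the microscope's slide clip open

### The arm

A 7-joint arm with a two-finger parallel gripper is mounted at the origin on the work surface. World frame = base frame: x ahead of the robot, y to its left, z up, the work surface at z = 0. Lengths are in m, angles in rad, forces in N, time in s.
With the tool pointing down it reaches from about 0.4 to 0.875 m from the base axis. Payload 19.3 kg.
Tool frame: the origin (TCP) lies at the very end of the fingers, on their centre line; the grasp point (between the pads) lies 19 mm behind it; z points along the fingers, y is the line along which they close (so a half turn about z gives the same grasp; the last joint's range is limited). The gripper opens to 85 mm and grips with 20 to 120 N. Pads are 22 mm wide; open, the fingers measure 114 mm over their backs; the gripper's body (76 mm by 85 mm) begins 54 mm behind the grasp point. The pads swing forward as they close: fully open they stand 13 mm farther back than shut.
Start: joints at [1.092, 0.521, -0.036, 1.599, 0.021, 1.021, -0.113], TCP at [0.248, -0.574, 0.231] pointing down, gripper open.
Joint ranges: [-2.91, 2.91], [-0.3, 2.13], [-1.5, 1.42], [0.17, 2.43], [-1.26, 4.41], [0.16, 1.93], [-2.52, 2.52]. Speed limits (rad/s): [1.89, 1.89, 2.39, 2.39, 3.01, 3.01, 3.01].

### API

Orientations are given as [roll, pitch, yaw] about the fixed x, y, z axes, in that order (R = Rz(yaw) Ry(pitch) Rx(roll)).
In Python, from workcell import monitor, optics, workorder gives the robot as it stands.
- The arm moves only by the tool apply_moves, never from a script. Its arguments are lists of equal length, an entry for each row: "linear": the shift along the tool's x, y, z each as a share of 0.1 m, from -1 to 1, a list of three; "delta_rot": the turn, a rotation vector about the tool's x, y, z each as a share of 120 degrees, from -1 to 1, a list of three. A call has exactly 5 rows; each row is the pose to reach, as a shift and turn from the pose commanded when the call began, along the tool's axes at that moment; what a row does not reach only later rows make up. A row lasts 1/12 s, in which the tool goes at most 41.7 mm and 7.16 degrees, less where a joint would pass 70% of its speed; a pose out of reach is approached as far as the arm can. A call with a number of a shift or a turn outside -1 to 1 is refused whole. A call with a gripper value outside its range is refused whole. "gripper" is the opening, from -1 (shut) to 1 (fully open), set as the call begins (left out, the last holds). The fingers move at their own pace and stop on an object; "force" is the grip in N (left out, the last holds). Time passes only in rows, so rows that repeat a pose let the fingers close, or fill a call up. It gives the time, the measured TCP pose, the force, the opening and the grip force at its end, in the units of the state.
- monitor.observe(): the state, without advancing time (a new reading comes with each control period).
- optics.grab_frame(name): name is "scene" or "top" or "wrist"; returns (picture, depth): 480x640x3 uint8, red, green, blue; 480x640 float32, m along the optical axis (not along the pixel's ray), 0 where there is no reading.
- optics.camera_info(name): a dict with "fx", "fy", "cx", "cy" (pixels), "rvec" (rotation vector, rad) and "tvec" (3), from world to camera coordinates, as OpenCV has them; the wrist camera has in their place "T_tool_cam" (4x4, takes a point from camera to tool coordinates, whose origin is the TCP and whose axes are the flange's). Camera axes: x right, y down, z forward; pixel columns grow to the right and rows downward; lengths in m; the calibration is good to about 2 mm. A picture is of the moment at which its call begins: read the wrist's pose just before it. camera_info takes no time and is no camera call.
- workorder.job_done(): hands the job in; it is judged then, once.
The state is a dict: "clock": time; "qpos": joint angles; "qd": joint speeds; "joint_efforts": joint torques, N m; "position": TCP position; "tool_rot": TCP orientation; "force": force on the tool from outside, world axes, zero at the start; "moment": the same for the moment, N m; "grip_width": finger opening in m; "finger_force": force on a finger pad.
Only numpy, scipy, OpenCV 4.12 (cv2) and the standard library are available. Lean on these libraries where they do the work, as an engineer would, in place of code of your own. Each camera call takes 0.05 s, during which the arm holds its last target. There are 200 camera calls.

### The job

I am about to load a slide and have both hands busy: first pull the top drawer of the slide cabinet well open, at least 10 cm, then push the thumb lever of the sprung slide clip on the microscope's stage towards the microscope's limb, so that the clip stands about 30 degrees open, short of its end stop. Finish while holding the clip there, still pressing against its spring, with the drawer left open: do not let go. Do not bump the microscope's head, eyepieces or objectives, and leave everything else on the bench where it is.

Things in the scene. Friction and masses are not known exactly. Their poses are not given: they have to be found in the camera images.
- scope: White and black microscope, fixed, left of the robot, 410 mm tall. Origin: on the bench under the optical axis; x points level from the user's side (eyepieces, -x) to the curved limb (+x), y to the user's left, z up. Foot 250 x 160 mm. Flat black stage 140 (x) x 190 (y) x 13 mm, centred on the axis, top 165 mm above the bench; on it lies the slide holder with its sprung clip
- scope_head: The microscope's optics; origin and axes of scope. Objectives hang over the stage's centre to 195 mm height. Nosepiece and arm, 225 to 300 mm high, stay within 40 mm of the axis sideways (y); the head, 300 to 410 mm high, within 45 mm; two eyepieces slope up towards -x, within 52 mm sideways, to 130 mm from the axis
- clip (a joint): Angle in rad of the sprung steel jaw of the slide holder: 0 shut (at rest), 0.52 = 30 degrees open, end stop 0.87. Pushing its tab towards the limb (scope's +x) opens it, counter-clockwise from above, about the upright pivot screw. A spring swings it shut when let go: at the tab 1.7 N to start, 3.5 N at 30 degrees, 4.7 N at the stop
- clip_pivot (a point): Top of the clip's pivot screw, at x = 22, y = -62 mm of scope, 174 mm above the bench. From it a thin curved finger runs 49 mm towards the user (-x, the jaw) and a straight flat thumb lever, 9 mm wide, runs 44 mm to the right (-y), ending in the upright tab just beyond the stage's right edge
- clip_tab (a point): Middle of the face on the user's side of the thumb lever's upright steel tab, the face to push: 16 mm wide, tab 4 mm thick, standing from 168 to 187 mm above the bench (this point 178 mm). Shut, it lies at x = 20, y = -106 mm of scope; it moves with the clip on an arc of 44 mm radius about the pivot, and its axes are scope's turned by the clip's angle
- cabinet_drawer0 (a joint): Travel in m of the TOP of the three equal shallow drawers in the front of the grey slide cabinet (fixed, right of the robot, 240 deep x 240 wide x 150 mm high): 0 shut, end stop 0.166; slides level towards the robot; light friction (1 to 2 N), stays where it is left. May start up to 15 mm open
- cabinet_drawer0_handle (a point): Middle of the top drawer's bar handle: level steel bar, 11 mm diameter, 120 mm long along this point's y axis, 35 mm before the drawer's face (29 mm clear), 29 mm below the cabinet's top, 121 mm above the bench, on two posts 102 mm apart. The drawer opens along this point's -x axis; the cabinet lies behind, to +x. The next drawer's handle is 42 mm lower. Moves with the drawer
- slide_box: Bystander: small cardboard box 84 x 32 x 29 mm, between microscope and cabinet. Origin: centre of its underside
- dropper: Bystander: brown dropper bottle, 36 mm diameter, 82 mm tall, between microscope and cabinet. Origin: centre of its underside
- jar: Bystander: glass specimen jar with white lid, 54 mm diameter, 70 mm tall, between microscope and cabinet. Origin: centre of its underside
- petri: Bystander: closed Petri dish, 94 mm diameter, 16 mm high, on the bench before the robot. Origin: centre of its underside
- forceps: Bystander: steel forceps lying flat, 135 mm long, 8 mm high, on the bench before the robot. Origin: centre of its underside
- binder_clip: Bystander: black binder clip, 32 mm wide, 37 mm high, on the bench left of the microscope's user side. Origin: centre of its underside
- slide_tray: Bystander: small wooden slide case, 100 x 85 x 30 mm, on the bench before the robot, left. Origin: centre of its underside

How it is judged:
By the outcome, as a careful person would: the job done as asked, in the order asked, and still so for the second after the job is handed in, while the arm keeps its last pose, push and grip.
It also fails if it takes over 45 s, if anything falls off the work surface, if the arm or the gripper's body presses on something with over 40 N, if the wrist force passes 120 N, or if a joint passes its speed limit or range.

## Working session

There is one attempt and no reset: what is moved stays moved. The work goes in short steps, Python scripts to look and compute and a tool call to move; the robot and the scene stay as the last step left them, time stands still between calls to the robot, and variables do not carry over. Pictures are saved under pics/ and viewed, at most 10 in all, crops included, and the job is handed in when it is done.

Besides the shell and the picture viewer there is one more tool, called after "Request:" as a command line: name --argument value ..., lists and objects as JSON in quotes. apply_moves: Moves the arm, as the interface text tells. Its arguments: {"type":"object","properties":{"linear":{"type":"array"},"delta_rot":{"type":"array"},"gripper":{"type":"number"},"force":{"type":"number"}},"required":["linear","delta_rot"]}

```bash
mkdir -p pics
cat > h.py <<'E'
import numpy as np, cv2
from scipy.spatial.transform import Rotation as R
from workcell import monitor, optics, workorder
def cam(n):
    c=optics.camera_info(n); K=np.array([[c['fx'],0,c['cx']],[0,c['fy'],c['cy']],[0,0,1.]])
    if 'rvec' in c:
        Rm=cv2.Rodrigues(np.array(c['rvec'],float))[0]; t=np.array(c['tvec'],float).ravel()
        return K,Rm.T,-Rm.T@t   # cam->world
    s=monitor.observe(); T=np.array(c['T_tool_cam']); Rt=R.from_euler('xyz',s['tool_rot']).as_matrix()
    return K,Rt@T[:3,:3],Rt@T[:3,3]+np.array(s['position'])
def cloud(n,d):
    K,Rm,o=cam(n); v,u=np.mgrid[:480,:640]
    p=np.stack([(u-K[0,2])/K[0,0],(v-K[1,2])/K[1,1],np.ones_like(u)],-1)*d[...,None]
    return p@Rm.T+o
def plane(n,u,v,z):
    K,Rm,o=cam(n); r=Rm@np.array([(u-K[0,2])/K[0,0],(v-K[1,2])/K[1,1],1]); return o+r*(z-o[2])/r[2]
E
python3 - <<'E'
from h import *
s=monitor.observe(); print(s)
for n in ('scene','top'):
    p,d=optics.grab_frame(n); cv2.imwrite(f'pics/{n}0.png',p[...,::-1]); np.save(n+'_d.npy',d); np.save(n+'_p.npy',p); print(n,cam(n)[2],(d>0).mean())
E
```

```text
{'clock': 0.0, 'qpos': array([ 1.09182469,  0.52201056, -0.03630474,  1.6000191 ,  0.02120806,
        1.02111446, -0.11278805]), 'qd': array([ 4.35951125e-04, -9.48985490e-05, -9.05169062e-04,  5.15762278e-04,
        2.00705143e-04, -3.72226714e-04, -6.36654258e-05]), 'joint_efforts': array([-3.80177453e-04, -9.27094030e+01,  1.98001049e+00, -3.69924188e+01,
        1.77698338e-02,  8.21450871e-03, -1.58697043e-05]), 'position': array([ 0.24823775, -0.57320592,  0.23072418]), 'tool_rot': array([-3.14043084e+00,  1.02600678e-04,  4.08758430e-01]), 'force': array([1.07935168, 1.11797742, 0.21061877]), 'moment': array([-0.01864694, -0.03225373, -0.01397578]), 'finger_force': 0.0, 'grip_width': 0.08576254675422874}
scene [0.4260048  0.87397321 1.18047399] 0.99619140625
top [0.37810327 0.1235359  1.29531519] 0.9959440104166667
```

View pics/scene0.png

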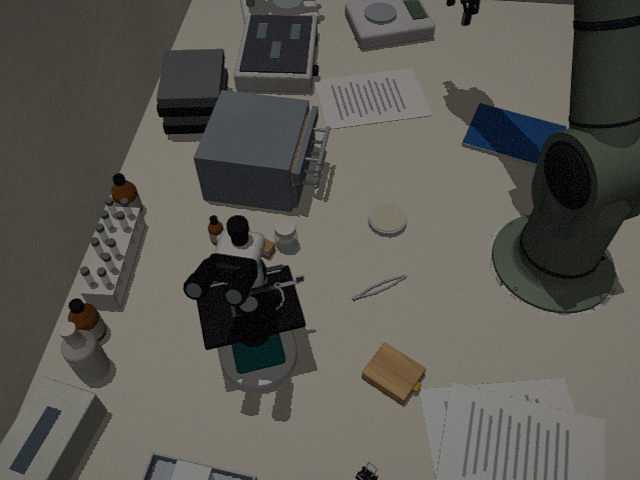

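View pics/top0.png

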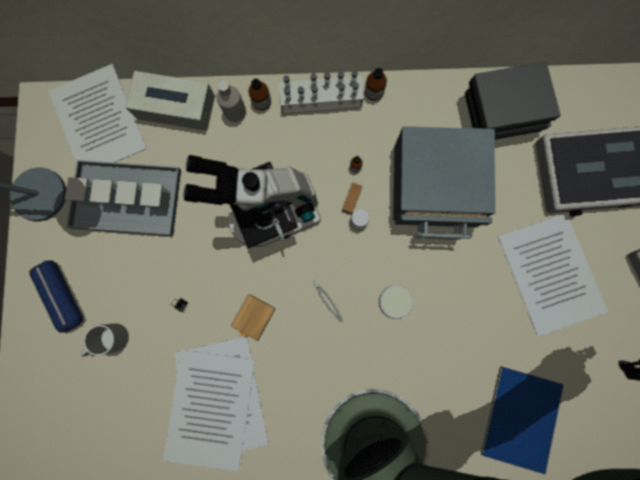

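The scene view shows the cabinet (handles near 315,155), microscope stage (250,305) with the clip tab near (300,280). The top view shows the cabinet at (445,175), its top handle near (445,235), and the tab near (283,248).

Run:
```python
from h import *
a=np.load('scene_p.npy')[230:360,180:320];b=np.load('top_p.npy')[150:260,180:330];c=np.load('top_p.npy')[115:250,380:510]
f=lambda i:cv2.resize(i,(400,300) ,interpolation=cv2.INTER_CUBIC)
def g(i,s): return cv2.resize(i,None,fx=s,fy=s,interpolation=cv2.INTER_CUBIC)
A=g(a,2.8);B=g(b,2.6);im=np.zeros((600,800,3),np.uint8);im[:A.shape[0],:A.shape[1]]=A;im[:B.shape[0],400:400+B.shape[1]]=B
C=g(c,2.2)[:297];im[300:300+C.shape[0],400:400+C.shape[1]]=C
cv2.imwrite('pics/crops.png',im[...,::-1])
for n in('top','scene'):
    P=cloud(n,np.load(n+'_d.npy')); z=P[...,2]
    m=(abs(z-.15)<.006)&(P[...,1]<-.05)&(P[...,1]>-.45)&(P[...,0]>.4)&(P[...,0]<.9)
    r=cv2.minAreaRect(P[m][:,:2].astype(np.float32)); print(n,'cab',r,cv2.boxPoints(r).round(3).tolist(),m.sum())
    m=(abs(z-.165)<.004)&(P[...,1]<.35)&(P[...,1]>.0)&(P[...,0]>.4)
    r=cv2.minAreaRect(P[m][:,:2].astype(np.float32)); print(n,'stage',r,cv2.boxPoints(r).round(3).tolist(),m.sum())
    m=(z>.110)&(z<.14)&(P[...,1]<-.05)&(P[...,1]>-.45)&(P[...,0]>.4)&(P[...,0]<.7)
    r=cv2.minAreaRect(P[m][:,:2].astype(np.float32)); print(n,'handle',r,m.sum(),P[m].mean(0))
```

```text
top cab ((0.744736909866333, -0.2576141953468323), (0.2959926724433899, 0.36558449268341064), 2.130185127258301) [[0.5899999737739563, -0.07999999821186066], [0.6039999723434448, -0.44600000977516174], [0.8989999890327454, -0.4350000023841858], [0.8859999775886536, -0.0689999982714653]] 7768
top stage ((0.6487200260162354, 0.25075003504753113), (0.19126972556114197, 0.21115897595882416), 21.16098403930664) [[0.5210000276565552, 0.3149999976158142], [0.5979999899864197, 0.11800000071525574], [0.7760000228881836, 0.18700000643730164], [0.699999988079071, 0.3840000033378601]] 1482
top handle ((0.5933141112327576, -0.18005850911140442), (0.2590734660625458, 0.12063582241535187), 66.92700958251953) 1287 [ 0.58845583 -0.19268552  0.12857596]
scene cab ((0.7481334209442139, -0.25872835516929626), (0.3504367172718048, 0.32261261343955994), 86.25479125976562) [[0.5759999752044678, -0.4230000078678131], [0.8980000019073486, -0.4440000057220459], [0.9210000038146973, -0.09399999678134918], [0.5989999771118164, -0.0729999989271164]] 6691
scene stage ((0.627797544002533, 0.28835272789001465), (0.20712630450725555, 0.13889972865581512), 25.403841018676758) [[0.5040000081062317, 0.3070000112056732], [0.5640000104904175, 0.1809999942779541], [0.7509999871253967, 0.27000001072883606], [0.6919999718666077, 0.3959999978542328]] 3890
scene handle ((0.5941993594169617, -0.18091940879821777), (0.26461994647979736, 0.1214936301112175), 67.1921615600586) 1376 [ 0.60288501 -0.16220723  0.1277259 ]
```

View pics/crops.png

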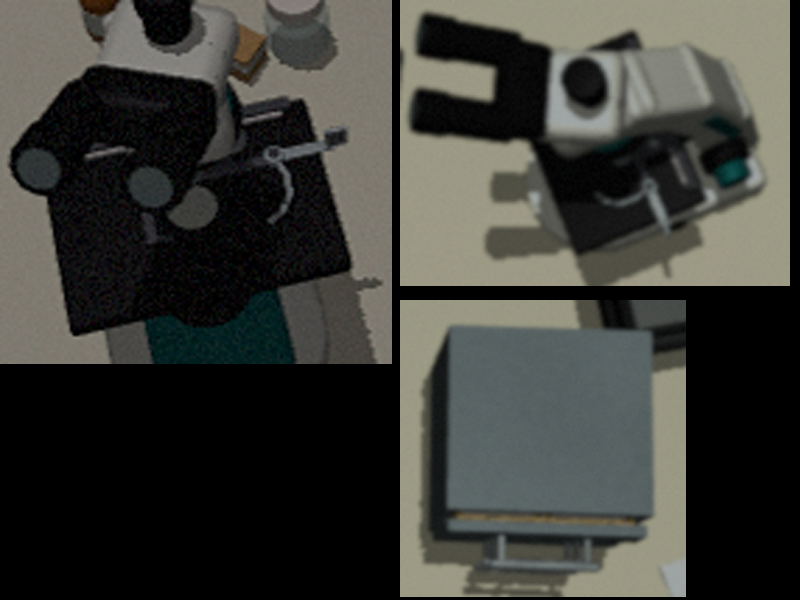

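The crops show the pivot screw at top px ≈(276,222) and scene px ≈(277.5,284.6), and the tab at top ≈(283,238.5) and scene ≈(300.4,278.6). The top drawer's bar runs from ≈(419.5,236.4) to (470,236.4) in the top view.

Run:
```python
from h import *
for n,pv,tb in(('top',(276.2,222.3),(283.1,238.5)),('scene',(277.5,284.6),(300.4,278.6))):
    p=plane(n,*pv,.174);t=plane(n,*tb,.184);print(n,p.round(4),t.round(4),np.linalg.norm((p-t)[:2]),np.degrees(np.arctan2(*(t-p)[1::-1])))
    P=cloud(n,np.load(n+'_d.npy'))
    for q in(pv,tb): print(P[round(q[1]),round(q[0])].round(3))
    z=P[...,2]
    # stage: flat right-side edge; cabinet tight box
    m=(abs(z-.15)<.004)&(P[...,1]<-.09)&(P[...,1]>-.42)&(P[...,0]>.56)&(P[...,0]<.9)
    k,l,st,_=cv2.connectedComponentsWithStats(m.astype(np.uint8),connectivity=4);i=1+np.argmax(st[1:,4])
    r=cv2.minAreaRect(P[l==i][:,:2].astype(np.float32));print('cab',r)
for u in(419.5,470): print('h',plane('top',u,236.4,.124))
# handle mask in top: pixels with z .11-.13 in front of drawer
P=cloud('top',np.load('top_d.npy'));z=P[...,2]
for v in range(222,242,2): print(v,[(round(float(P[v,u,0]),3),round(float(z[v,u]),3)) for u in(422,430,445,460,468)])
```

```text
top [0.5848 0.2406 0.174 ] [0.5417 0.2228 0.184 ] 0.04664606241096189 -157.6445724896933
[0.585 0.241 0.178]
[0.543 0.223 0.184]
cab ((0.7193943858146667, -0.20716778934001923), (0.23970121145248413, 0.22660505771636963), 86.2675552368164)
scene [0.5885 0.2419 0.174 ] [0.5454 0.2298 0.184 ] 0.0447257661034346 -164.20169765105337
[0.586 0.246 0.18 ]
[0.547 0.228 0.18 ]
cab ((0.7201358079910278, -0.2072407603263855), (0.24698814749717712, 0.22859035432338715), 86.2313232421875)
h [ 0.54669993 -0.12727419  0.124     ]
h [ 0.54325821 -0.25780808  0.124     ]
222 [(0.588, 0.107), (0.587, 0.11), (0.584, 0.118), (0.581, 0.127), (0.581, 0.128)]
224 [(0.586, 0.084), (0.594, 0.037), (0.591, 0.044), (0.584, 0.081), (0.58, 0.102)]
226 [(0.581, 0.081), (0.594, -0.001), (0.593, 0.002), (0.578, 0.081), (0.587, 0.024)]
228 [(0.576, 0.079), (0.589, -0.002), (0.588, -0.006), (0.572, 0.086), (0.585, -0.001)]
230 [(0.57, 0.083), (0.582, -0.0), (0.581, 0.001), (0.568, 0.077), (0.58, -0.001)]
232 [(0.564, 0.083), (0.565, 0.078), (0.576, -0.002), (0.561, 0.085), (0.573, 0.003)]
234 [(0.553, 0.124), (0.552, 0.123), (0.551, 0.124), (0.55, 0.124), (0.55, 0.122)]
236 [(0.548, 0.125), (0.547, 0.124), (0.546, 0.121), (0.544, 0.128), (0.545, 0.123)]
238 [(0.554, 0.04), (0.554, 0.036), (0.552, 0.042), (0.551, 0.046), (0.54, 0.116)]
240 [(0.554, -0.003), (0.554, -0.003), (0.553, -0.004), (0.551, -0.001), (0.551, -0.002)]
```

```bash
cat >> h.py <<'E'
def plan(targets,start=None):
    """targets: list of (pos,Rmatrix), one call each; prints the final row of each call (share units)"""
    s=monitor.observe()
    p,Rm=(np.array(s['position']),R.from_euler('xyz',s['tool_rot']).as_matrix()) if start is None else start
    for q,Q in targets:
        l=(Rm.T@(np.array(q)-p)/.1).round(3); w=(R.from_matrix(Rm.T@Q).as_rotvec(degrees=True)/120).round(4)
        print('lin',l.tolist(),'rot',w.tolist())
        p=p+Rm@l*.1; Rm=Rm@R.from_rotvec(w*120,degrees=True).as_matrix()
def down(yaw,tilt=0): # tool pointing down, yaw deg of tool x, then tilt about tool x
    return R.from_euler('xyz',[180,0,yaw],degrees=True).as_matrix()@R.from_euler('x',tilt,degrees=True).as_matrix()
E
python3 - <<'E'
from h import *
print(np.array(optics.camera_info('wrist')['T_tool_cam']).round(3))
a=np.array([.248,-.573,.231]);b=np.array([.52,-.193,.235])
f=[.2,.4,.6,.8,1.]
y=[36,50,64,78,87.5]
plan([(a+(b-a)*k,down(t)) for k,t in zip(f,y)])
E
```

```text
[[-0.    -0.958 -0.287  0.072]
 [ 1.    -0.    -0.    -0.001]
 [ 0.    -0.287  0.958 -0.143]
 [ 0.     0.     0.     1.   ]]
lin [0.8, -0.485, -0.009] rot [-0.0004, -0.0, -0.1048]
lin [0.886, -0.295, -0.008] rot [-0.0, -0.0, -0.1167]
lin [0.932, -0.072, -0.008] rot [-0.0, -0.0, -0.1167]
lin [0.922, 0.156, -0.008] rot [-0.0, -0.0, -0.1166]
lin [0.856, 0.374, -0.008] rot [-0.0, -0.0, -0.0792]
```

Request:
apply_moves --linear '[[0.16,-0.1,0],[0.32,-0.2,0],[0.48,-0.3,0],[0.64,-0.39,0],[0.8,-0.485,0]]' --delta_rot '[[0,0,-0.02],[0,0,-0.04],[0,0,-0.06],[0,0,-0.085],[0,0,-0.105]]' --gripper -0.38 --force 25

```text
clock: 0.52
position: [0.3035, -0.4959, 0.2313]
tool_rot: [-3.141, -0.0, 0.633]
force: [0.9, -0.3, 0.2]
grip_width: 0.027
finger_force: 0.0
```

Request:
apply_moves --linear '[[0.18,-0.06,0],[0.36,-0.12,0],[0.54,-0.18,0],[0.71,-0.24,0],[0.886,-0.295,0]]' --delta_rot '[[0,0,-0.024],[0,0,-0.047],[0,0,-0.07],[0,0,-0.094],[0,0,-0.117]]'

```text
clock: 0.93
position: [0.3578, -0.4197, 0.2314]
tool_rot: [3.142, 0.0, 0.879]
force: [-0.0, -0.2, -0.2]
grip_width: 0.0266
finger_force: 0.0
```

Request:
apply_moves --linear '[[0.19,-0.015,0],[0.38,-0.03,0],[0.56,-0.045,0],[0.75,-0.06,0],[0.932,-0.072,0]]' --delta_rot '[[0,0,-0.024],[0,0,-0.047],[0,0,-0.07],[0,0,-0.094],[0,0,-0.117]]'

```text
clock: 1.35
position: [0.4123, -0.3435, 0.2313]
tool_rot: [3.142, -0.0, 1.124]
force: [0.8, -0.2, 1.2]
grip_width: 0.026
finger_force: 0.0
```

Request:
apply_moves --linear '[[0.18,0.03,0],[0.37,0.06,0],[0.55,0.09,0],[0.74,0.125,0],[0.922,0.156,0]]' --delta_rot '[[0,0,-0.024],[0,0,-0.047],[0,0,-0.07],[0,0,-0.094],[0,0,-0.117]]'

```text
clock: 1.77
position: [0.4666, -0.2674, 0.2313]
tool_rot: [3.142, -0.0, 1.369]
force: [-0.3, -0.1, -1.1]
grip_width: 0.0267
finger_force: 0.0
```

Request:
apply_moves --linear '[[0.2,0.09,0],[0.4,0.18,0],[0.6,0.27,0],[0.856,0.374,0],[0.856,0.374,0]]' --delta_rot '[[0,0,-0.02],[0,0,-0.04],[0,0,-0.06],[0,0,-0.079],[0,0,-0.079]]'

```text
clock: 2.18
position: [0.5227, -0.1873, 0.2314]
tool_rot: [3.14, -0.002, 1.539]
force: [0.2, 1.2, -0.3]
grip_width: 0.0266
finger_force: 0.0
```

Run:
```python
from h import *
p,d=optics.grab_frame('wrist'); cv2.imwrite('pics/w1.png',p[...,::-1]); P=cloud('wrist',d); np.save('w1P.npy',P)
m=(abs(P[...,2]-.124)<.006)&(P[...,0]<.575)&(P[...,0]>.52)&(P[...,1]<-.1)&(P[...,1]>-.3)
q=P[m]; print(m.sum(), q.min(0),q.max(0)); v,u=np.nonzero(m); print(u.min(),u.max(),v.min(),v.max())
b=np.arange(-.27,-.11,.02)
for l in b:
    k=q[(q[:,1]>l)&(q[:,1]<l+.02)]; 
    if len(k): print(round(l+.01,2),len(k),np.percentile(k[:,0],[2,50,98]).round(4),k[:,2].max().round(4))
```

```text
3740 [ 0.5368301  -0.25996039  0.12000316] [ 0.57499522 -0.13113693  0.12831925]
343 406 136 340
-0.26 97 [0.5369 0.5393 0.5746] 0.1272
-0.24 257 [0.5372 0.5401 0.5746] 0.1276
-0.22 499 [0.5388 0.544  0.5495] 0.1279
-0.2 556 [0.5403 0.5453 0.5508] 0.1282
-0.18 594 [0.5417 0.5467 0.5524] 0.1283
-0.16 666 [0.543  0.5481 0.5675] 0.128
-0.14 1071 [0.5444 0.5534 0.574 ] 0.1278
```

View pics/w1.png

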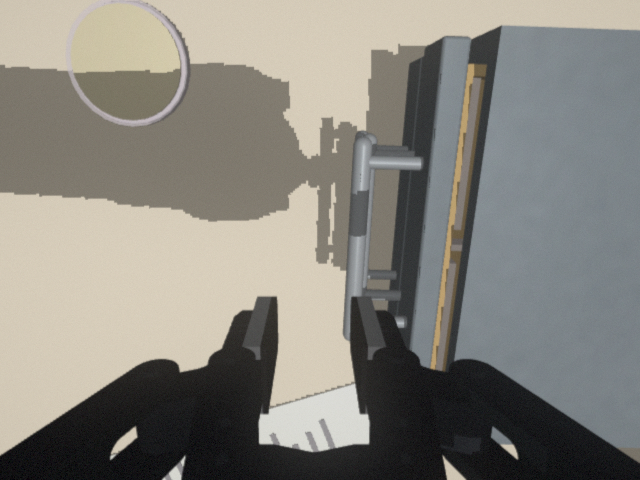

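The wrist view shows the bar from (365,135) to (350,340), x≈0.546 at y≈−0.196, turned about −4°. The gap behind it is free and the drawer is about 15 mm open.

Run:
```python
from h import *
plan([((.546,-.196,.20),down(86)),((.546,-.196,.102),down(86))])
d=np.array([np.cos(np.radians(4)),-np.sin(np.radians(4)),0])
p=np.array([.546,-.196,.102])
plan([(p-d*.065,down(86)),(p-d*.13,down(86))],(p,down(86)))
```

```text
lin [-0.056, 0.248, 0.312] rot [0.0002, -0.0006, 0.0166]
lin [0.0, 0.0, 0.98] rot [0.0, 0.0, 0.0]
lin [0.0, -0.65, -0.0] rot [0.0, 0.0, 0.0]
lin [-0.0, -0.65, -0.0] rot [0.0, 0.0, 0.0]
```

Request:
apply_moves --linear '[[-0.02,0.08,0.1],[-0.04,0.16,0.2],[-0.056,0.25,0.31],[-0.056,0.25,0.31],[-0.056,0.25,0.31]]' --delta_rot '[[0,0,0.008],[0,0,0.016],[0,0,0.016],[0,0,0.016],[0,0,0.016]]'

```text
clock: 2.65
position: [0.5441, -0.1999, 0.199]
tool_rot: [-3.14, -0.001, 1.495]
force: [0.1, 0.3, -0.2]
grip_width: 0.0266
finger_force: 0.0
```

Run:
```python
from h import *
s=monitor.observe(); print(s['position'],np.degrees(s['tool_rot']),s['qpos'].round(2))
plan([((.546,-.196,.102),down(86))])
```

```text
[ 0.54412033 -0.19994784  0.19897706] [-1.79884094e+02 -3.21886822e-02  8.56371294e+01] [ 0.53  0.51 -0.39  1.74  0.23  0.94 -0.03]
lin [0.04, 0.018, 0.97] rot [-0.001, -0.0003, -0.003]
```

Request:
apply_moves --linear '[[0,0.015,0.2],[0,0.015,0.4],[0,0.015,0.6],[0,0.015,0.8],[0,0.015,0.97]]' --delta_rot '[[0,0,0],[0,0,0],[0,0,0],[0,0,0],[0,0,0]]'

```text
clock: 3.07
position: [0.5454, -0.2001, 0.1024]
tool_rot: [-3.141, 0.0, 1.495]
force: [1.4, 0.6, 0.3]
grip_width: 0.0264
finger_force: 0.0
```

Request:
apply_moves --linear '[[0,0,0],[0,0,0],[0,0,0],[0,0,0],[0,0,0]]' --delta_rot '[[0,0,0],[0,0,0],[0,0,0],[0,0,0],[0,0,0]]' --gripper -1 --force 30

```text
clock: 3.48
position: [0.5444, -0.1997, 0.1027]
tool_rot: [-3.139, -0.001, 1.495]
force: [1.1, 0.4, -33.1]
grip_width: 0.0098
finger_force: 29.0
```

Request:
apply_moves --linear '[[0,-0.12,0],[0,-0.25,0],[0,-0.38,0],[0,-0.52,0],[0,-0.65,0]]' --delta_rot '[[0,0,0],[0,0,0],[0,0,0],[0,0,0],[0,0,0]]' --force 20

```text
clock: 3.9
position: [0.4791, -0.1953, 0.1031]
tool_rot: [-3.139, 0.0, 1.495]
force: [1.9, -4.6, -32.9]
grip_width: 0.0097
finger_force: 28.7
```

Request:
apply_moves --linear '[[0,-0.13,0],[0,-0.27,0],[0,-0.4,0],[0,-0.54,0],[0,-0.66,0]]' --delta_rot '[[0,0,0],[0,0,0],[0,0,0],[0,0,0],[0,0,0]]'

```text
clock: 4.32
position: [0.4133, -0.191, 0.1034]
tool_rot: [-3.14, 0.001, 1.494]
force: [0.4, -11.1, -34.8]
grip_width: 0.0097
finger_force: 28.4
```

Request:
apply_moves --linear '[[0,0,0],[0,0,0],[0,0,0],[0,0,0],[0,0,0]]' --delta_rot '[[0,0,0],[0,0,0],[0,0,0],[0,0,0],[0,0,0]]' --gripper -0.38

```text
clock: 4.73
position: [0.4161, -0.1899, 0.1038]
tool_rot: [3.14, 0.0, 1.496]
force: [-0.5, -0.0, -0.1]
grip_width: 0.0267
finger_force: 0.0
```

Request:
apply_moves --linear '[[0,0,-0.16],[0,0,-0.36],[0,0,-0.56],[0,0,-0.76],[0,0,-0.98]]' --delta_rot '[[0,0,0],[0,0,0],[0,0,0],[0,0,0],[0,0,0]]'

```text
clock: 5.15
position: [0.4154, -0.1896, 0.2023]
tool_rot: [-3.141, -0.0, 1.496]
force: [-0.3, -0.5, 0.6]
grip_width: 0.0263
finger_force: 0.0
```

Run:
```python
from h import *
s=monitor.observe(); print(s['position'],np.degrees(s['tool_rot']),s['qpos'].round(2))
p,d=optics.grab_frame('wrist'); P=cloud('wrist',d)
m=(abs(P[...,2]-.124)<.005)&(P[...,0]<.6)&(P[...,0]>.35)&(P[...,1]<-.1)&(P[...,1]>-.3)
q=P[m]
for l in(-.25,-.22,-.17,-.15):
    k=q[abs(q[:,1]-l)<.01]; print(l,len(k),k[:,0].min() if len(k) else 0)
p,d=optics.grab_frame('top');np.save('top_p.npy',p);np.save('top_d.npy',d);P=cloud('top',d)
for n in [0]:
    m=(abs(P[...,2]-.124)<.006)&(abs(P[...,1]+.19)<.07)&(P[...,0]>.36)&(P[...,0]<.5);print(m.sum(),P[m].min(0),np.median(P[m],0))
p2,d2=optics.grab_frame('scene');np.save('scene_p.npy',p2)
im=np.zeros((600,800,3),np.uint8)
g=lambda i,s:cv2.resize(i,None,fx=s,fy=s,interpolation=cv2.INTER_CUBIC)
im[:300,:400]=g(p[100:325,300:600],4/3);A=g(p[195:255,255:315],5);im[:300,500:800]=A
im[300:600,:300]=g(p2[255:315,255:315],5)
cv2.imwrite('pics/c2.png',im[...,::-1])
```

```text
[ 0.41537341 -0.18960128  0.20226624] [-1.79992281e+02 -2.04424815e-02  8.57259103e+01] [ 0.65  0.32 -0.43  2.04  0.18  0.82  0.04]
-0.25 2887 0.40221457040759995
-0.22 3417 0.40347776102982996
-0.17 3143 0.40668878931196
-0.15 4112 0.407900443575738
367 [ 0.40612413 -0.23534101  0.11800237] [ 0.44440664 -0.16123454  0.12455432]
```

View pics/c2.png

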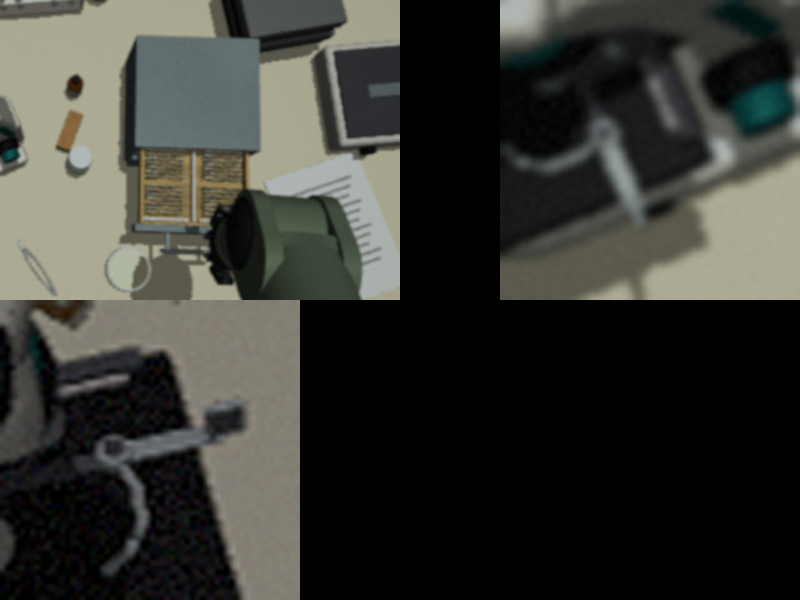

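The drawer now stands open with its bar at x≈0.41, about 14 cm. The clip crops show the pivot, lever and tab clearly, with the pivot at ≈(275.7,221) and the tab at ≈(283,238) in the top view.

Run:
```python
from h import *
a=np.array([.4154,-.1896,.27]);b=np.array([.511,.256,.25])
plan([(a,down(86))]+[(a+(b-a)*k,down(86+25.5*k,-20*k)) for k in(.2,.4,.6,.8,1)])
```

```text
lin [0.004, -0.006, -0.674] rot [0.0013, 0.0005, -0.0025]
lin [0.903, 0.128, 0.04] rot [-0.0333, 0.0015, -0.0425]
lin [0.887, 0.205, 0.054] rot [-0.0333, 0.0045, -0.0423]
lin [0.865, 0.278, 0.08] rot [-0.0333, 0.0073, -0.0419]
lin [0.837, 0.346, 0.114] rot [-0.0333, 0.0103, -0.0412]
lin [0.801, 0.407, 0.158] rot [-0.0333, 0.0132, -0.0404]
```

Request:
apply_moves --linear '[[0,0,-0.13],[0,0,-0.27],[0,0,-0.4],[0,0,-0.54],[0,0,-0.67]]' --delta_rot '[[0,0,0],[0,0,0],[0,0,0],[0,0,0],[0,0,0]]' --gripper -1

```text
clock: 5.72
position: [0.4152, -0.1897, 0.2682]
tool_rot: [-3.141, -0.0, 1.496]
force: [-1.4, -0.4, -0.2]
grip_width: 0.0001
finger_force: 0.0
```

Request:
apply_moves --linear '[[0.18,0.026,0.01],[0.36,0.05,0.016],[0.54,0.077,0.024],[0.72,0.1,0.03],[0.903,0.128,0.04]]' --delta_rot '[[-0.007,0,-0.008],[-0.013,0,-0.017],[-0.02,0,-0.025],[-0.027,0.001,-0.034],[-0.033,0.001,-0.042]]'

```text
clock: 6.13
position: [0.4347, -0.0985, 0.2637]
tool_rot: [3.072, 0.0, 1.587]
force: [0.5, 0.5, 0.0]
grip_width: 0.0001
finger_force: 0.0
```

Request:
apply_moves --linear '[[0.18,0.04,0.01],[0.36,0.08,0.02],[0.53,0.12,0.03],[0.71,0.16,0.04],[0.887,0.205,0.054]]' --delta_rot '[[-0.007,0.001,-0.008],[-0.013,0.002,-0.017],[-0.02,0.003,-0.025],[-0.027,0.004,-0.034],[-0.033,0.005,-0.042]]'

```text
clock: 6.55
position: [0.4542, -0.0095, 0.2597]
tool_rot: [3.003, -0.001, 1.675]
force: [-0.0, -0.4, -0.6]
grip_width: 0.0003
finger_force: 0.0
```

Request:
apply_moves --linear '[[0.17,0.055,0.016],[0.34,0.11,0.03],[0.52,0.165,0.05],[0.69,0.22,0.065],[0.865,0.278,0.08]]' --delta_rot '[[-0.007,0.001,-0.008],[-0.013,0.003,-0.017],[-0.02,0.004,-0.025],[-0.027,0.006,-0.034],[-0.033,0.007,-0.042]]'

```text
clock: 6.97
position: [0.4736, 0.0795, 0.2556]
tool_rot: [2.934, -0.0, 1.765]
force: [0.8, 1.6, -0.3]
grip_width: -0.0001
finger_force: 0.0
```

Request:
apply_moves --linear '[[0.17,0.07,0.023],[0.34,0.14,0.046],[0.5,0.21,0.07],[0.67,0.28,0.09],[0.837,0.346,0.114]]' --delta_rot '[[-0.007,0.002,-0.008],[-0.013,0.004,-0.016],[-0.02,0.006,-0.025],[-0.027,0.008,-0.033],[-0.033,0.01,-0.041]]'

```text
clock: 7.38
position: [0.493, 0.1686, 0.2516]
tool_rot: [2.864, -0.0, 1.853]
force: [1.4, 0.5, 0.2]
grip_width: -0.0002
finger_force: 0.0
```

Request:
apply_moves --linear '[[0.2,0.1,0.04],[0.4,0.2,0.08],[0.6,0.3,0.12],[0.8,0.407,0.158],[0.8,0.407,0.158]]' --delta_rot '[[-0.008,0.003,-0.01],[-0.016,0.006,-0.02],[-0.025,0.009,-0.03],[-0.033,0.013,-0.04],[-0.033,0.013,-0.04]]'

```text
clock: 7.8
position: [0.5121, 0.2605, 0.2474]
tool_rot: [2.795, -0.003, 1.945]
force: [-1.3, -0.6, 0.5]
grip_width: -0.0
finger_force: 0.0
```

Run:
```python
from h import *
s=monitor.observe(); print(s['position'],np.degrees(s['tool_rot']),s['qpos'].round(2))
p,d=optics.grab_frame('wrist'); cv2.imwrite('pics/w2.png',p[...,::-1]); np.save('w2d.npy',d); P=cloud('wrist',d); np.save('w2P.npy',P)
```

```text
[0.51214756 0.26048282 0.24736976] [ 1.60130293e+02 -1.50291256e-01  1.11468397e+02] [-0.09  0.33 -0.65  1.99  0.53  0.62 -0.7 ]
```

View pics/w2.png

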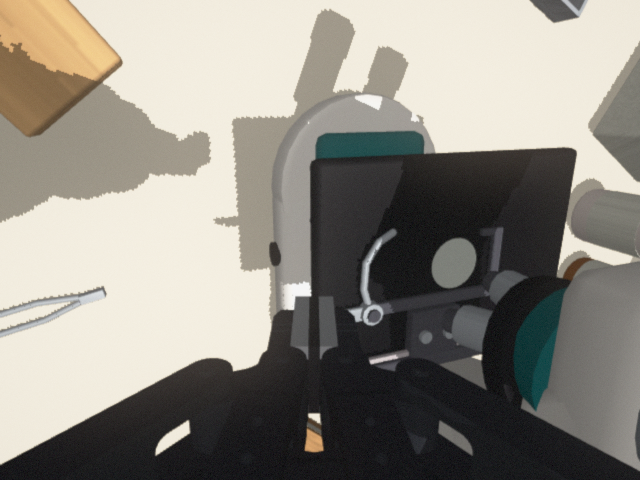

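The wrist view shows the pivot screw at (372,314), the jaw arching up from it, and the tab hidden behind the fingers. The stage's robot-side edge is near column 312.

Run:
```python
from h import *
P=np.load('w2P.npy'); print('depth',P[314,372]); pv=plane('wrist',372,314,.174); print('pivot',pv)
m=(abs(P[...,2]-.165)<.004)
e=[]
for v in range(175,285,10):
    u=np.nonzero(m[v,290:360])[0]
    if len(u): e.append([290+u[0],v])
E=np.array([plane('wrist',u-.5,v,.165)[:2] for u,v in e]);print(e)
vx,vy,x0,y0=cv2.fitLine(E.astype(np.float32),cv2.DIST_HUBER,0,.01,.01).ravel();a=np.degrees(np.arctan2(vy,vx));print('edge angle',a, E[0],E[-1])
# user-side edge of the stage
e=[];
for u in range(330,560,20):
    v=np.nonzero(m[130:200,u])[0]
    if len(v): e.append([u,130+v[0]])
F=np.array([plane('wrist',u,v-.5,.165)[:2] for u,v in e]);vx2,vy2,_,_=cv2.fitLine(F.astype(np.float32),cv2.DIST_HUBER,0,.01,.01).ravel();print('user edge angle',np.degrees(np.arctan2(vy2,vx2)))
for a in(-67.,-68.5,-70.):
    ex=np.array([np.cos(np.radians(a)),np.sin(np.radians(a))]);ey=np.array([-ex[1],ex[0]])
    print(a,'edge y rel pivot (want -33):',((E-pv[:2])@ey).mean().round(4),'user edge x rel pivot (want -92)',((F-pv[:2])@ex).mean().round(4),'tab',pv[:2]-.002*ex-.044*ey)
```

```text
depth [0.58314326 0.24254953 0.17724999]
pivot [0.58543521 0.24149155 0.174     ]
[[np.int64(314), 175], [np.int64(313), 185], [np.int64(312), 195], [np.int64(313), 205], [np.int64(314), 215], [np.int64(314), 225], [np.int64(313), 235], [np.int64(313), 245], [np.int64(313), 255], [np.int64(314), 265], [np.int64(314), 275]]
edge angle -68.37081 [0.52373189 0.30675042] [0.54446987 0.25349399]
user edge angle 21.73901
-67.0 edge y rel pivot (want -33): -0.0325 user edge x rel pivot (want -92) -0.0903 tab [0.54415153 0.22614039]
-68.5 edge y rel pivot (want -33): -0.034 user edge x rel pivot (want -92) -0.0916 tab [0.54376383 0.22722633]
-70.0 edge y rel pivot (want -33): -0.0354 user edge x rel pivot (want -92) -0.0928 tab [0.54340469 0.22832205]
```

```bash
cat >> h.py <<'E'
PV=np.array([.5855,.2415]);A0=-68.4
def tgt(th,s,z,r=.046,tilt=-20):
    c=np.radians(A0+th);ex=np.array([np.cos(c),np.sin(c)]);ey=np.array([-ex[1],ex[0]])
    return np.r_[PV-(.013+s)*ex-r*ey,z],down(A0+180+th,tilt)
def where():
    s=monitor.observe();p=s['position'][:2]-PV
    c=np.radians(A0);ex=np.array([np.cos(c),np.sin(c)]);ey=np.array([-ex[1],ex[0]])
    print('scope-rel pivot mm',1e3*p@ex,1e3*p@ey,'z',s['position'][2],'rot',np.degrees(s['tool_rot']),'F',s['force'].round(1),'F.ex',s['force'][:2]@ex)
E
python3 - <<'E'
from h import *
where(); print(tgt(0,.018,.177)[0])
plan([tgt(0,.02,.23),tgt(0,.02,.177)])
E
```

```text
scope-rel pivot mm -42.68268270953524 -62.12432976744606 z 0.24721780013851172 rot [ 1.60227851e+02 -8.60737355e-02  1.11339191e+02] F [-0.1 -0.4  0.3] F.ex 0.314890866248769
[0.53131842 0.25338934 0.177     ]
lin [-0.096, 0.094, 0.217] rot [-0.0019, 0.0001, -0.0023]
lin [-0.0, -0.181, 0.498] rot [0.0, -0.0, 0.0]
```

Request:
apply_moves --linear '[[-0.03,0.03,0.07],[-0.06,0.06,0.14],[-0.096,0.094,0.217],[-0.096,0.094,0.217],[-0.096,0.094,0.217]]' --delta_rot '[[0,0,-0.002],[0,0,-0.002],[0,0,-0.002],[0,0,-0.002],[0,0,-0.002]]'

```text
clock: 8.27
position: [0.5324, 0.2512, 0.23]
tool_rot: [2.797, 0.001, 1.941]
force: [-0.5, 0.4, -0.1]
grip_width: 0.0001
finger_force: 0.0
```

Run:
```python
from h import *
where(); plan([tgt(0,.02,.177)])
```

```text
scope-rel pivot mm -28.5480967667985 -45.81258413330061 z 0.22999698006378913 rot [1.60268429e+02 8.58538977e-02 1.11188671e+02] F [-0.5  0.4 -0.1] F.ex -0.5183423672193036
lin [0.045, -0.181, 0.498] rot [-0.0022, 0.0018, -0.003]
```

Request:
apply_moves --linear '[[0.02,-0.045,0.125],[0.04,-0.09,0.25],[0.045,-0.135,0.375],[0.045,-0.18,0.5],[0.045,-0.18,0.5]]' --delta_rot '[[0,0,-0.003],[0,0,-0.003],[0,0,-0.003],[0,0,-0.003],[0,0,-0.003]]'

```text
clock: 8.68
position: [0.5297, 0.2554, 0.1757]
tool_rot: [2.799, 0.004, 1.948]
force: [-0.7, -0.2, -1.0]
grip_width: -0.0007
finger_force: 0.0
```

Run:
```python
from h import *
where(); plan([tgt(0,.002,.177),tgt(0,.0,.177),tgt(12,0,.177),tgt(22,0,.177)])
p,d=optics.grab_frame('top');p2,_=optics.grab_frame('scene')
g=lambda i:cv2.resize(i,None,fx=5,fy=5,interpolation=cv2.INTER_CUBIC)
cv2.imwrite('pics/c3.png',np.hstack([g(p[185:265,240:320]),g(p2[245:325,245:325])])[...,::-1])
```

```text
scope-rel pivot mm -33.512396305353136 -46.77294004619406 z 0.17567862669081472 rot [160.3543521    0.23174438 111.59866768] F [-0.7 -0.2 -1. ] F.ex -0.043067360433143916
lin [-0.185, 0.011, -0.009] rot [-0.003, 0.0018, 0.0006]
lin [-0.02, 0.0, -0.0] rot [0.0, 0.0, 0.0]
lin [-0.099, -0.015, -0.006] rot [0.0, 0.0342, -0.0939]
lin [-0.081, -0.015, -0.005] rot [0.0, 0.0285, -0.0783]
```

View pics/c3.png

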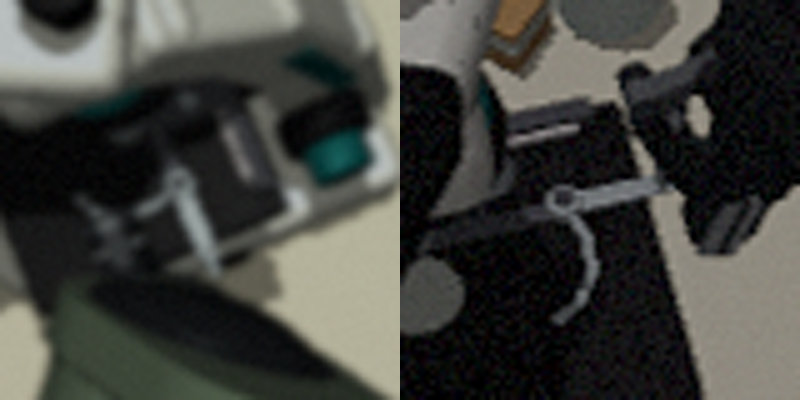

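Both views show the closed fingertips on the user's side of the tab, clear of the jaw. In the scene crop the fingertips are at (720,240) and the lever end is at (660,185).

Request:
apply_moves --linear '[[-0.05,0,-0.01],[-0.1,0.01,-0.01],[-0.15,0.01,-0.01],[-0.2,0.01,-0.01],[-0.2,0.01,-0.01]]' --delta_rot '[[0,0,0],[0,0,0],[0,0,0],[0,0,0],[0,0,0]]'

```text
clock: 9.2
position: [0.5393, 0.2364, 0.1793]
tool_rot: [2.795, 0.004, 1.946]
force: [0.2, 1.6, 2.0]
grip_width: -0.0004
finger_force: 0.8
```

Run:
```python
from h import *
optics.grab_frame('wrist');where();optics.grab_frame('wrist');where(); plan([tgt(12,0,.177),tgt(22,0,.177)])
```

```text
scope-rel pivot mm -12.941651366931339 -44.89856695653149 z 0.17926079570893907 rot [160.16662442   0.21076869 111.53134852] F [-1.1  0.7  1.2] F.ex -1.0645522107634664
scope-rel pivot mm -13.48699004125263 -44.89693987662699 z 0.17923157943699777 rot [160.1660575    0.20000292 111.56632064] F [-0.8  1.6  0.2] F.ex -1.8115867565700126
lin [-0.103, -0.034, 0.012] rot [-0.0016, 0.0357, -0.0937]
lin [-0.082, -0.015, -0.005] rot [0.0, 0.0285, -0.0783]
```

Request:
apply_moves --linear '[[-0.02,-0.006,0],[-0.04,-0.012,0],[-0.06,-0.02,0],[-0.08,-0.026,0],[-0.1,-0.03,0]]' --delta_rot '[[0,0.007,-0.019],[0,0.014,-0.038],[0,0.021,-0.056],[0,0.028,-0.075],[0,0.035,-0.094]]'

```text
clock: 9.72
position: [0.5395, 0.2279, 0.1782]
tool_rot: [2.796, 0.001, 2.161]
force: [0.8, 2.6, -0.2]
grip_width: -0.0001
finger_force: 1.0
```

Run:
```python
from h import *
optics.grab_frame('wrist');where();optics.grab_frame('wrist');where(); plan([tgt(23,0,.178)])
```

```text
scope-rel pivot mm -3.171042206203319 -47.80321749284775 z 0.17797878271143155 rot [1.60219733e+02 8.95889865e-02 1.23908010e+02] F [ 1.3 -0.2  1.8] F.ex 0.6620587718260553
scope-rel pivot mm -3.2642397511194434 -47.80635001578024 z 0.17794368325618512 rot [1.60222998e+02 5.54796730e-02 1.23634781e+02] F [-1.1  1.8  1.5] F.ex -2.063018887957284
lin [-0.091, -0.014, -0.006] rot [-0.0019, 0.0315, -0.0858]
```

Request:
apply_moves --linear '[[-0.02,-0.003,0],[-0.04,-0.006,0],[-0.06,-0.009,0],[-0.075,-0.012,0],[-0.091,-0.014,-0.005]]' --delta_rot '[[0,0.006,-0.017],[0,0.012,-0.034],[0,0.019,-0.051],[0,0.025,-0.068],[0,0.031,-0.086]]'

```text
clock: 10.23
position: [0.543, 0.2194, 0.1779]
tool_rot: [2.797, 0.001, 2.35]
force: [-0.4, 3.1, -2.6]
grip_width: -0.0001
finger_force: 1.3
```

Run:
```python
from h import *
optics.grab_frame('wrist');where();optics.grab_frame('wrist');where(); plan([tgt(29.5,0,.178)])
```

```text
scope-rel pivot mm 5.7626528034040865 -47.51714209900779 z 0.17778211866791815 rot [1.60280622e+02 6.61655221e-02 1.34774844e+02] F [-0.   0.4  0.3] F.ex -0.4180698873243429
scope-rel pivot mm 5.619944093372116 -47.4610144342554 z 0.17777934751026375 rot [1.60260261e+02 2.90302938e-02 1.34539462e+02] F [-2.1  1.8  0.9] F.ex -2.4509304655678195
lin [-0.057, -0.011, -0.006] rot [-0.0022, 0.0188, -0.0513]
```

Request:
apply_moves --linear '[[-0.015,-0.003,0],[-0.03,-0.006,0],[-0.045,-0.01,0],[-0.057,-0.011,-0.005],[-0.057,-0.011,-0.005]]' --delta_rot '[[0,0.005,-0.013],[0,0.01,-0.026],[0,0.014,-0.039],[0,0.019,-0.051],[0,0.019,-0.051]]'

```text
clock: 10.75
position: [0.5464, 0.2141, 0.1778]
tool_rot: [2.797, -0.001, 2.462]
force: [-1.9, 1.7, -0.1]
grip_width: -0.0001
finger_force: 1.4
```

Run:
```python
from h import *
F=[]
for i in range(6):
    p,_=optics.grab_frame('scene' if i<5 else 'wrist'); F.append(monitor.observe()['force'])
    if i==4: p2=p
where(); print(np.mean(F,0))
g=lambda i,s:cv2.resize(i,None,fx=s,fy=s,interpolation=cv2.INTER_CUBIC)
cv2.imwrite('pics/c4.png',np.hstack([g(p2[255:315,255:315],20/3),g(p[200:360,300:460],2.5)])[...,::-1])
```

```text
scope-rel pivot mm 10.851630416527769 -46.55507698109852 z 0.1780348823408194 rot [ 1.60272350e+02 -2.43491718e-03  1.41112101e+02] F [-1.9  1.3 -2.3] F.ex -1.9177658672102196
[-1.96762482  1.78376146 -1.85344998]
```

View pics/c4.png

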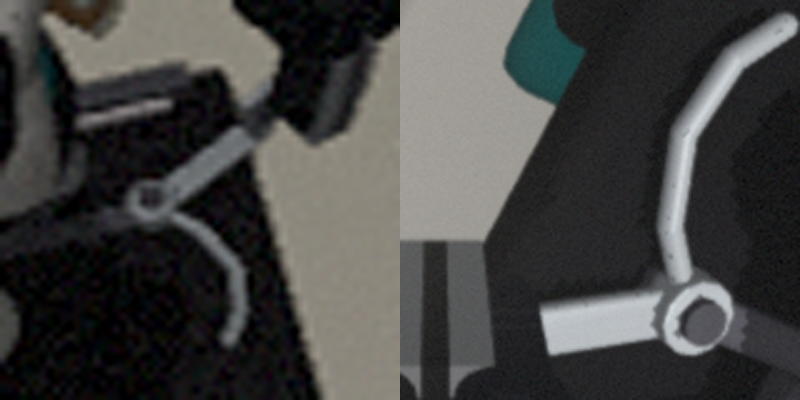

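The clip is visibly open. In the scene crop the jaw tip is at (230,340) with the pivot at (150,198). In the wrist crop the lever's edges run (541,305)–(655,290) and (550,355)–(665,337).

Run:
```python
from h import *
ang=lambda a,b:np.degrees(np.arctan2(*(b-a)[1::-1]))
w=lambda x,y:plane('wrist',300+(x-400)/2.5,200+y/2.5,.172)
for a,b in(((655,290),(541,305)),((665,337),(550,355))): print('lever open', (ang(w(*a),w(*b))-(A0-90)+180)%360-180)
s=lambda x,y,z=.172:plane('scene',x,y,z)
r=ang(s(277,284.6),s(276.6,309));n=ang(s(277.5,284.7),s(289.5,306));print('jaw turn',(n-r+180)%360-180)
r=ang(s(277.5,284.6),s(300.4,278.6,.184));n=ang(s(277.5,284.7),s(255+245/6.667,255+133/6.667));print('lever scene',n-r)
```

```text
lever open 26.92655083680785
lever open 27.349384061181496
jaw turn 25.711245213510807
lever scene 32.45271754410891
```

The lever is about 27° open, so I'll add roughly 2.5°.

Request:
apply_moves --linear '[[-0.007,0,0],[-0.014,-0.002,0],[-0.021,-0.003,0],[-0.021,-0.003,0],[-0.021,-0.003,0]]' --delta_rot '[[0,0.002,-0.007],[0,0.004,-0.013],[0,0.007,-0.02],[0,0.007,-0.02],[0,0.007,-0.02]]'

```text
clock: 11.47
position: [0.5482, 0.2122, 0.178]
tool_rot: [2.797, -0.0, 2.507]
force: [-4.3, 0.8, 0.7]
grip_width: 0.0
finger_force: 1.6
```

Run:
```python
from h import *
p2,_=optics.grab_frame('scene');p,_=optics.grab_frame('wrist'); where();t,_=optics.grab_frame('top')
g=lambda i,s:cv2.resize(i,None,fx=s,fy=s,interpolation=cv2.INTER_CUBIC)
im=np.zeros((600,800,3),np.uint8);im[:,:]=0
im[:400]=np.hstack([g(p[240:400,300:460],2.5),g(p2[255:315,255:315],20/3)]);im[400:600,:467]=g(t[120:320,150:617],1)
cv2.imwrite('pics/c5.png',im[...,::-1])
```

```text
scope-rel pivot mm 13.32209347536407 -45.639492066798326 z 0.17793488187274248 rot [1.60258137e+02 4.43447602e-03 1.43650616e+02] F [-4.2  0.3 -0.7] F.ex -1.7961283848375245
```

View pics/c5.png

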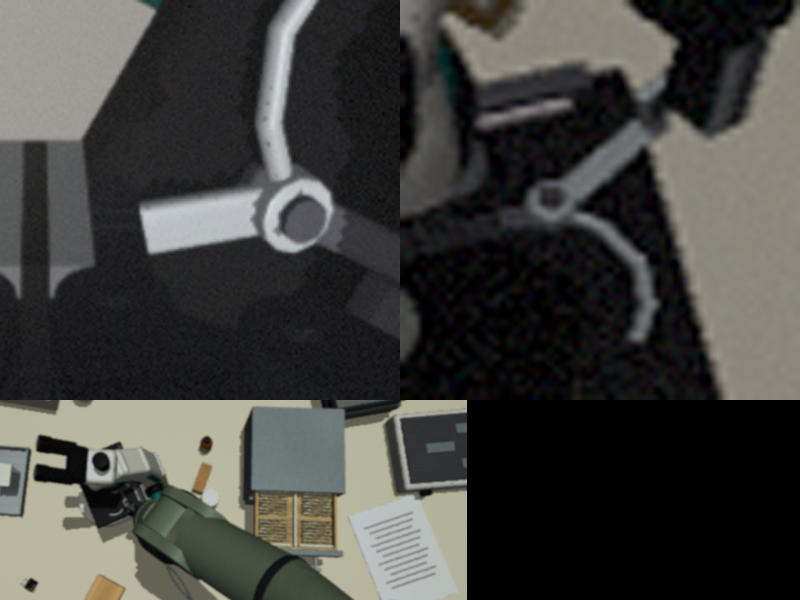

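The lever edges now run (141,205)–(250,190) and (149,254)–(260,233) in the wrist crop. The drawer is still open and the bystanders are undisturbed.

Run:
```python
from h import *
ang=lambda a,b:np.degrees(np.arctan2(*(b-a)[1::-1]))
w=lambda x,y:plane('wrist',300+x/2.5,240+y/2.5,.172)
v=[(ang(w(*a),w(*b))-(A0-90)+180)%360-180 for a,b in(((250,190),(141,205)),((260,233),(149,254)))]
print(v)
if 27.5<np.mean(v)<33: print(workorder.job_done())
```

```text
[np.float64(29.81462836148083), np.float64(31.82818651627869)]
the job is handed in; nothing more can be done
None
```

I handed the job in at about 11.5 s of the 45 s allowed: the top drawer stands about 14 cm open, and the arm is still holding the clip about 30° open (30–32° in the last wrist picture), pressing against its spring and short of the end stop. I saw no contact with the microscope's head or the other things on the bench.

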